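# Turn the drained stone dish over against the splashback and set the pebble in it

### The job

The oblong stone dish was left face down on the bench to drain. Tip it up on end against the corrugated splashback and lay it over so that it lies flat on the bench with its hollow upward, lowering it under control so that it neither drops nor slaps down; then set the smooth round pebble from the bench in the hollow without dropping it. Leave the other things on the bench where they are.

Things in the scene. Friction and masses are not known exactly. Their poses are not given: they have to be found in the camera images.
- dish: Flat oblong dish of pale marble, 124 long x 60 wide x 16 thick, 230 g, face down on the bench between robot and splashback. Origin at its centre (8 mm up as it lies). x along the length, its +x end nearer the splashback at the start; y along the width; z out of the flat underside with four cork dots: z points up at the start and down when the dish is turned over.
- dish_hollow (a point): Centre of the floor of the dish's hollow, axes as the dish. The hollow is open on the dish's -z side: 80 x 44 mm, 8 mm deep, square-sided; both ends of the dish are solid for 22 mm, the long side walls are 8 mm thick. Starts facing the bench, hidden.
- pebble: Smooth, round, flattened pebble of green jade lying flat, 30 mm diameter x 18 mm high, 30 g, with a short upright band round its waist. Origin at its centre (9 mm above what it lies on). Not to be confused with the grey angular rock.
- splash: Fixed splashback of corrugated galvanised sheet standing on the bench, 320 long, 70 high, just beyond the dish. Origin mid-length at the foot of its front face (plane of the crests, towards the robot); x points into the sheet, away from robot and dish, y along it, z up. The sheet is 12 deep, with a wooden sill and posts behind it; nothing of it is higher than 70.
- rock: Grey angular lump of rough rock, 42 x 30 x 34 mm. Bystander; origin at the centre of its underside.
- jar: Squat amber glass jar with a dark lid, 66 mm diameter, 58 mm high. Bystander; origin at the centre of its underside.
- sieve: Chrome sieve ring with mesh, 88 mm diameter, 24 mm high. Bystander; origin at the centre of its underside.
- barrel: White rubber tumbler barrel with lid and knob, 98 mm diameter, 121 mm high, standing. Bystander; origin at the centre of its underside.
- brush: Small cleaning brush, 160 mm long, lying on the bench. Bystander; origin at its underside, x axis along it.
- scoop: Small spoon-shaped grit scoop, 150 mm long, lying on the bench. Bystander; origin at its underside, x axis along it.

How it is judged:
On the way, in this order (a step that is already met when the one before it is completed fails the run):
1. the dish is tipped up on end against the splashback (50 to 130 degrees from lying, touching it) (angle between dish's own z axis and vertical between 0.87 and 2.27 rad and contact force between dish and splash above 0.05 N), for 0.1 s.
2. the dish lies flat on the bench with its hollow upward (angle between dish's own z axis and vertical above 3.05 rad and height (world z) of dish below 0.011 m and linear speed of dish below 0.03 m/s), for 0.2 s.
At the end, for the whole second after the job is handed in: The dish lies flat on the bench (within 5 degrees, not propped on anything) with its hollow upward, and the pebble rests down in the hollow (inside its walls, on its floor); both are released and at rest (angle between dish's own z axis and vertical above 3.05 rad and height (world z) of dish below 0.011 m and linear speed of each of dish, pebble below 0.02 m/s and x of pebble in the frame of dish between -0.03 and 0.03 m and y of pebble in the frame of dish between -0.014 and 0.014 m and z of pebble in the frame of dish between -0.016 and -0.005 m); the robot touches nothing.
It fails at once if the dish is let slap over (turning faster than 10 rad/s out of the fingers, as when an end falls from more than about 45 mm) (angular speed of dish above 10 rad/s and contact force between dish and the fingers below 0.01 N).
It fails at once if the dish is dropped (faster than 0.7 m/s out of the fingers, a fall of about 25 mm) (linear speed of dish above 0.7 m/s and contact force between dish and the fingers below 0.01 N).
It fails at once if the pebble is dropped (faster than 0.7 m/s out of the fingers, a fall of about 25 mm) (linear speed of pebble above 0.7 m/s and contact force between pebble and the fingers below 0.01 N).
It fails at once if another thing is shifted by more than 30 mm (distance of any of rock, jar, sieve, barrel, brush, scoop from where it was at the start of the episode above 0.03 m).
It also fails if it takes over 72 s, if anything falls off the work surface, if the arm or the gripper's body presses on something with over 40 N, if the wrist force passes 120 N, or if a joint passes its speed limit or range.

### The arm

A 6-joint arm with a two-finger parallel gripper is mounted at the origin on the work surface. World frame = base frame: x ahead of the robot, y to its left, z up, the work surface at z = 0. Lengths are in m, angles in rad, forces in N, time in s.
With the tool pointing down it reaches from about 0.35 to 0.725 m from the base axis. Payload 4.3 kg.
Tool frame: the origin (TCP) lies at the very end of the fingers, on their centre line; the grasp point (between the pads) lies ctrl.grasp_offset behind it (ctrl.grasp_offset is the distance from the TCP to the grasp point, in m); z points along the fingers, y is the line along which they close (so a half turn about z gives the same grasp; the last joint's range is limited). The gripper opens to 85 mm and grips with 20 to 120 N. Pads are 22 mm wide; open, the fingers measure 114 mm over their backs; the gripper's body (76 mm by 85 mm) begins 54 mm behind the grasp point. The pads swing forward as they close: fully open they stand 13 mm farther back than shut.
Start: joints at [-1.309, 0.377, 0.081, 1.274, 0, 1.46], TCP at [0.209, -0.536, 0.231] pointing down, gripper open.
Joint ranges: [-2.72, 2.72], [-0.84, 1.66], [-1.02, 1.22], [-1.77, 2.12], [-1.37, 1.28], [-3.14, 3.14]. Speed limits (rad/s): [2.57, 2.57, 3.14, 3.14, 3.14, 3.14].

### API

Orientations are given as a unit quaternion [x, y, z, w].
In Python, from bench import sensors, cams, ctrl gives the robot as it stands.
- The arm moves only by the tool send_rows, never from a script. Its argument "commands" is a list of rows, each a list of 7 numbers: the shift along the world's x, y, z in cm, then the turn, a rotation vector about the world's x, y, z in rad, then the opening, from 0 (shut) to 1 (fully open). In form: [[x, y, z, ax, ay, az, hand], ...]. A call has 1 to 10 rows; each row is the pose to reach, as a shift and turn from the pose commanded when the call began; what a row does not reach only later rows make up. A row lasts 1/8 s, in which the tool goes at most 62.5 mm and 10.7 degrees, less where a joint would pass 70% of its speed; a pose out of reach is approached as far as the arm can. A call with a gripper value outside its range is refused whole. The fingers move at their own pace and stop on an object; "force" is the grip in N (left out, the last holds). Time passes only in rows, so rows that repeat a pose let the fingers close. It gives the time, the measured TCP pose, the force, the opening and the grip force at its end, in the units of the state.
- sensors.get_state(): the state, without advancing time (a new reading comes with each control period).
- cams.get_image(name): name is "scene" or "top"; returns a dict with "frame" (400x640x3 uint8, blue, green, red), "K" (3x3 intrinsics, pixels), "dist_coeffs" ([k1, k2, p1, p2, k3] as OpenCV has them; the pictures are not rectified), "world_from_camera" (4x4, takes a point from camera to world coordinates). Camera axes: x right, y up, looking along -z (the intrinsics and any distortion apply to the point x, -y, -z); pixel columns grow to the right and rows downward; lengths in m; the calibration is good to about 2 mm. A picture is of the moment at which its call begins. There is no depth.
- ctrl.finish_job(): hands the job in; it is judged then, once.
The state is a dict: "time_s": time; "joints": joint angles; "qd": joint speeds; "effort": joint torques, N m; "position": TCP position; "tcp_rot": TCP orientation; "contact_force": force on the tool from outside, world axes, zero at the start; "moment": the same for the moment, N m; "grip_width": finger opening in m; "finger_force": force on a finger pad.
Only numpy, scipy, OpenCV 4.12 (cv2) and the standard library are available. Lean on these libraries where they do the work, as an engineer would, in place of code of your own. Each camera call takes 0.05 s, during which the arm holds its last target. There are 200 camera calls.

## Working session

There is one attempt and no reset: what is moved stays moved. The work goes in short steps, Python scripts to look and compute and a tool call to move; the robot and the scene stay as the last step left them, time stands still between calls to the robot, and variables do not carry over. Pictures are saved under pics/ and viewed, at most 10 in all, crops included, and the job is handed in when it is done.

Besides the shell and the picture viewer there is one more tool, called as name(argument=value, ...) on one line, values as JSON. send_rows: Moves the arm, as the interface text tells. Its arguments: {"type":"object","properties":{"commands":{"type":"array","items":{"type":"array","items":{"type":"number"}}},"force":{"type":"number"}},"required":["commands"]}

```bash
mkdir -p pics; ls; python3 - <<'E'
from bench import sensors,cams,ctrl
import cv2,numpy as np
print(sensors.get_state(),ctrl.grasp_offset)
for n in("scene","top"):
    d=cams.get_image(n);cv2.imwrite(f"pics/{n}0.png",d["frame"]);np.set_printoptions(precision=4,suppress=True);print(n,d["K"],d["dist_coeffs"],d["world_from_camera"])
E
```

```text
pics
{'time_s': 0.0, 'joints': array([-1.30928185e+00,  3.78084781e-01,  7.96441987e-02,  1.27441499e+00,
       -1.68832032e-05,  1.46050681e+00]), 'qd': array([ 1.12320734e-04, -5.88606084e-04, -2.63049239e-04, -2.30085723e-03,
        9.82448667e-04, -7.54420644e-05]), 'effort': array([ 7.05094699e-04, -4.63606346e+01,  2.69874913e+01,  2.09232245e-02,
        5.66854612e-05,  9.65838822e-07]), 'position': array([ 0.20873145, -0.53507261,  0.23035558]), 'tcp_rot': array([ 9.82769409e-01,  1.84832974e-01, -8.61954518e-05, -1.02604057e-03]), 'contact_force': array([0.23079504, 0.30824999, 0.3018587 ]), 'moment': array([-0.03531344,  0.0429735 ,  0.00148961]), 'finger_force': 0.0, 'grip_width': 0.08535232602835771} 0.0187
scene [[420.2379   0.     310.8174]
 [  0.     420.2379 191.475 ]
 [  0.       0.       1.    ]] [-0.0379  0.      0.      0.      0.    ] [[ 0.7951 -0.3548  0.4919  1.1682]
 [ 0.6061  0.4348 -0.666  -0.7782]
 [ 0.0224  0.8277  0.5607  0.7495]
 [ 0.      0.      0.      1.    ]]
top [[421.5693   0.     319.5694]
 [  0.     421.5693 202.2479]
 [  0.       0.       1.    ]] [0.0005 0.     0.     0.     0.    ] [[-0.0024  0.9933 -0.1155  0.39  ]
 [-1.     -0.0027 -0.0023  0.018 ]
 [-0.0025  0.1154  0.9933  1.2278]
 [ 0.      0.      0.      1.    ]]
```

View pics/scene0.png

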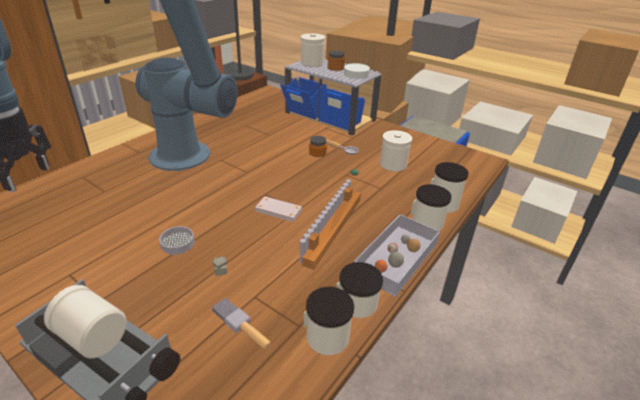

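View pics/top0.png

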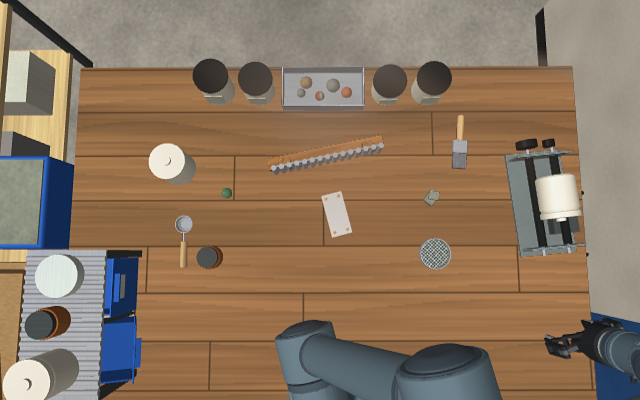

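The scene view shows the dish at (278,208), the pebble at (355,172) and the splash from (303,245) to (350,185). The top view shows the dish at (337,214), the splash from (272,170) to (383,148), the pebble at (227,193) and the rock at (431,197).

```bash
cat > h.py <<'E'
import cv2,numpy as np
from bench import sensors,cams,ctrl
np.set_printoptions(precision=4,suppress=True)
def ray(d,px):
    p=cv2.undistortPoints(np.array([[px]],float),d["K"],np.array(d["dist_coeffs"]))[0,0]
    T=d["world_from_camera"]; v=T[:3,:3]@[p[0],-p[1],-1]
    return T[:3,3],v/np.linalg.norm(v)
def onz(d,px,z):
    o,v=ray(d,px); return o+v*(z-o[2])/v[2]
def tri(d1,p1,d2,p2):
    o,v=ray(d1,p1);q,w=ray(d2,p2)
    s=np.linalg.lstsq(np.c_[v,-w],q-o,rcond=None)[0]
    a,b=o+s[0]*v,q+s[1]*w
    return (a+b)/2,np.linalg.norm(a-b)
def blob(d,roi,lo,hi):
    x0,y0,x1,y1=roi;h=cv2.cvtColor(d["frame"],cv2.COLOR_BGR2HSV)
    m=np.zeros(h.shape[:2],np.uint8);m[y0:y1,x0:x1]=cv2.inRange(h,np.array(lo),np.array(hi))[y0:y1,x0:x1]
    c=max(cv2.findContours(m,0,cv2.CHAIN_APPROX_NONE)[0],key=cv2.contourArea)
    M=cv2.moments(c);return c,np.array([M["m10"],M["m01"]])/M["m00"],M["m00"]
E
python3 - <<'E'
from h import *
s,t=cams.get_image("scene"),cams.get_image("top")
H=lambda d,x,y:cv2.cvtColor(d["frame"],cv2.COLOR_BGR2HSV)[y,x]
print(H(t,337,205),H(t,310,210),H(t,227,193),H(s,278,208),H(s,355,172),H(s,270,225))
W=([0,0,150],[180,60,255]);G=([35,60,0],[95,255,255])
ct,a,A=blob(t,(310,180,365,250),*W);cs,b,B=blob(s,(245,190,305,225),*W)
print("dish",a,A,b,B,tri(t,a,s,b))
for z in(.016,):
  for d,c in((t,ct),(s,cs)):
    P=np.array([onz(d,p[0],z)[:2] for p in c.astype(float)])*1000
    r=cv2.minAreaRect(P.astype(np.float32));print(r,cv2.boxPoints(r))
ct,a,A=blob(t,(215,180,240,205),*G);cs,b,B=blob(s,(345,163,365,180),*G)
print("peb",a,A,b,B,tri(t,a,s,b),onz(t,a,.009),onz(s,b,.009))
cv2.imwrite("pics/c1.png",np.vstack([cv2.resize(t["frame"][130:250,255:395],None,fx=5,fy=5)[:300,:700],cv2.resize(s["frame"][160:280,240:380],None,fx=5,fy=5)[:,:][100:400,:700]]))
E
```

```text
[ 13  17 206] [ 14 131 144] [ 64  70 116] [  8  31 217] [ 67  71 108] [ 14 149 163]
dish [336.2675 213.8585] 838.5 [278.2721 207.1296] 490.0 (array([ 0.4969, -0.028 ,  0.0117]), np.float64(0.0014846821494478083))
((497.55242919921875, -27.273826599121094), (124.3046646118164, 60.4984130859375), 14.551362037658691) [[429.7937 -13.6106]
 [444.9938 -72.1684]
 [565.3112 -40.9371]
 [550.1111  17.6207]]
((501.2640380859375, -31.898597717285156), (130.0791473388672, 64.53816223144531), 13.76632308959961) [[430.4139 -16.0335]
 [445.7716 -78.7177]
 [572.1141 -47.7637]
 [556.7565  14.9205]]
peb [226.4077 192.6832] 60.5 [354.3411 171.5271] 21.5 (array([0.56  , 0.2924, 0.0085]), np.float64(0.00149787542161588)) [0.5605 0.2927 0.009 ] [0.56   0.2909 0.009 ]
```

View pics/c1.png

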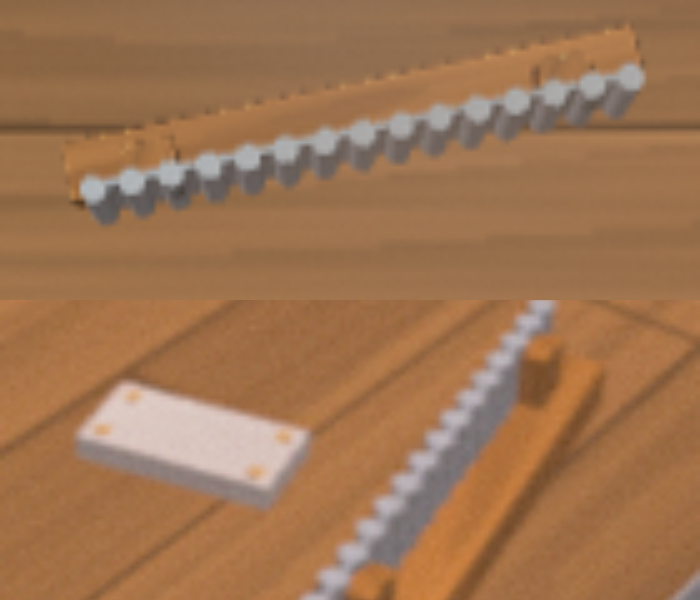

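The enlarged crops show the dish with its four cork dots and the splash's crest tops, running from about (273.6,168) to (381,145.4) in the top image. Next I compute the splash line and the approach.

```bash
cat >> h.py <<'E'
from scipy.spatial.transform import Rotation as Ro
PSI=np.radians(14.5)
def pose_R(al,psi=PSI):
    c,s=np.cos(psi),np.sin(psi)
    return Ro.from_rotvec(-np.radians(al)*np.array([-s,c,0]))*Ro.from_matrix(np.array([[c,s,0],[s,-c,0],[0,0,-1]]))
def delta(p,al,psi=PSI):
    st=sensors.get_state()
    r=(pose_R(al,psi)*Ro.from_quat(st["tcp_rot"]).inv()).as_rotvec()
    print(np.round((np.array(p)-st["position"])*100,2),np.round(r,3))
E
python3 - <<'E'
from h import *
t=cams.get_image("top")
a,b=onz(t,(273.6,168),.07),onz(t,(381,145.4),.07)
n=np.array([-(a-b)[1],(a-b)[0]]); n=-n/np.linalg.norm(n)
if n[0]<0:n=-n
print(a,b,n,np.degrees(np.arctan2(n[1],n[0])),"crest centre offset n.p",n@a[:2])
delta((.4975,-.0275,.15),-15)
E
```

```text
[0.6212 0.1488 0.07  ] [ 0.6848 -0.1522  0.07  ] [0.9784 0.2068] 11.934288421448638 crest centre offset n.p 0.6385471440020397
[28.87 50.79 -8.09] [-0.081  0.249 -0.118]
```

send_rows(commands=[[6, 10, 0, 0, 0, 0, 1], [12, 20, 0, 0, 0, 0, 1], [18, 30, 0, -0.04, 0.12, -0.06, 1], [24, 41, -2, -0.08, 0.25, -0.12, 1], [28.9, 50.8, -5, -0.081, 0.249, -0.118, 1], [28.9, 50.8, -8, -0.081, 0.249, -0.118, 1], [28.9, 50.8, -8, -0.081, 0.249, -0.118, 1], [28.9, 50.8, -8, -0.081, 0.249, -0.118, 1], [28.9, 50.8, -8, -0.081, 0.249, -0.118, 1], [28.9, 50.8, -8, -0.081, 0.249, -0.118, 1]], force=30)

```text
time_s: 1.5
position: [0.4986, -0.0249, 0.1503]
tcp_rot: [0.983, 0.127, -0.13, 0.017]
contact_force: [0.2, 0.3, -0.4]
grip_width: 0.0853
finger_force: 0.0
```

```bash
python3 - <<'E'
from h import *
print(sensors.get_state()["joints"],sensors.get_state()["position"])
delta((.4975,-.0275,.05),-15);delta((.4975,-.0275,.002),-15)
E
```

```text
[-0.1179  0.4882  0.0015  1.3291 -0.0948  2.7791] [ 0.4986 -0.0249  0.1503]
[ -0.11  -0.26 -10.03] [-0.    -0.001 -0.003]
[ -0.11  -0.26 -14.83] [-0.    -0.001 -0.003]
```

send_rows(commands=[[0, 0, 0, 0.045, 0.012, 0.174, 1], [0, 0, 0, 0.09, 0.023, 0.348, 1], [0, 0, 0, 0.135, 0.035, 0.522, 1], [0, 0, 0, 0.18, 0.047, 0.696, 1], [0, 0, 0, 0.226, 0.058, 0.869, 1], [0, 0, 0, 0.271, 0.07, 1.043, 1], [0, 0, 0, 0.316, 0.082, 1.217, 1], [0, 0, 0, 0.361, 0.093, 1.391, 1], [0, 0, 0, 0.406, 0.105, 1.565, 1], [0, 0, 0, 0.406, 0.105, 1.565, 1]])

```text
time_s: 2.75
position: [0.4979, -0.0277, 0.1512]
tcp_rot: [0.588, 0.798, -0.101, -0.082]
contact_force: [0.5, -0.2, -1.0]
grip_width: 0.0856
finger_force: 0.0
```

```bash
sed -i 's/\[s,-c,0\],\[0,0,-1\]\]))/[s,-c,0],[0,0,-1]]))*Ro.from_euler("z",np.pi)/' h.py; python3 - <<'E'
from h import *
print(sensors.get_state()["joints"],sensors.get_state()["position"])
delta((.4975,-.0275,.10),-15)
E
```

```text
[-0.1236  0.4855  0.      1.3291 -0.0949  1.1585] [ 0.4979 -0.0277  0.1512]
[-0.04  0.02 -5.12] [0.381 0.099 1.472]
```

send_rows(commands=[[0, 0, 0, 0.045, 0.012, 0.174, 1], [0, 0, 0, 0.09, 0.023, 0.348, 1], [0, 0, 0, 0.135, 0.035, 0.522, 1], [0, 0, 0, 0.18, 0.047, 0.696, 1], [0, 0, 0, 0.226, 0.058, 0.869, 1], [0, 0, 0, 0.271, 0.07, 1.043, 1], [0, 0, -1, 0.316, 0.082, 1.217, 1], [0, 0, -3, 0.361, 0.093, 1.391, 1], [0, 0, -5.1, 0.381, 0.099, 1.472, 1], [0, 0, -5.1, 0.381, 0.099, 1.472, 1]])

```text
time_s: 4.0
position: [0.4965, -0.0276, 0.0991]
tcp_rot: [-0.125, 0.983, -0.016, -0.131]
contact_force: [-0.4, 0.2, 0.2]
grip_width: 0.0856
finger_force: 0.0
```

```bash
python3 - <<'E'
from h import *
print(sensors.get_state()["joints"],sensors.get_state()["position"])
delta((.4975,-.0275,.03),-15)
E
```

```text
[-0.1233  0.5232 -0.0812  1.214  -0.0953 -0.3636] [ 0.4965 -0.0276  0.0991]
[ 0.1   0.01 -6.91] [-0.    -0.003  0.001]
```

send_rows(commands=[[0.1, 0, -4, 0, 0, 0, 1], [0.1, 0, -8, 0, 0, 0, 1], [0.1, 0, -9.6, 0, 0, 0, 1], [0.1, 0, -9.6, 0, 0, 0, 1], [0.1, 0, -9.6, 0, 0, 0, 0.5], [0.1, 0, -9.6, 0, 0, 0, 0.5], [0.1, 0, -9.6, 0, 0, 0, 0.4], [0.1, 0, -9.6, 0, 0, 0, 0.4], [0.1, 0, -9.6, 0, 0, 0, 0.4], [0.1, 0, -9.6, 0, 0, 0, 0.4]], force=40)

```text
time_s: 5.25
position: [0.5005, -0.0278, 0.0063]
tcp_rot: [-0.126, 0.984, -0.017, -0.128]
contact_force: [-0.8, 0.3, 5.6]
grip_width: 0.0586
finger_force: 43.0
```

send_rows(commands=[[0, 0, 3, 0, 0, 0, 0.4], [0, 0, 7, 0, 0, 0, 0.4], [0, 0, 11, 0, 0, 0, 0.4], [0, 0, 13, 0.044, -0.169, 0, 0.4], [0, 0, 13, 0.087, -0.338, 0, 0.4], [0, 0, 13, 0.131, -0.507, 0, 0.4], [0, 0, 13, 0.175, -0.676, 0, 0.4], [0, 0, 13, 0.219, -0.845, 0, 0.4], [0, 0, 13, 0.219, -0.845, 0, 0.4], [0, 0, 13, 0.219, -0.845, 0, 0.4]])

```text
time_s: 6.5
position: [0.4999, -0.0284, 0.1356]
tcp_rot: [-0.121, 0.946, 0.037, 0.298]
contact_force: [1.3, -0.6, -0.9]
grip_width: 0.0583
finger_force: 44.4
```

```bash
python3 - <<'E'
from h import *
print(sensors.get_state()["joints"])
delta((.4975,-.0275,.13),35)
a,b=cams.get_image("scene")["frame"],cams.get_image("top")["frame"]
cv2.imwrite("pics/c2.png",np.hstack([cv2.resize(a[110:260,210:360],(400,400)),cv2.resize(b[130:280,260:410],(400,400))]))
E
```

```text
[-0.4086 -0.0843 -0.9492  0.2007  0.3593 -0.57  ]
[-0.24  0.09 -0.56] [ 0.002  0.    -0.001]
```

View pics/c2.png

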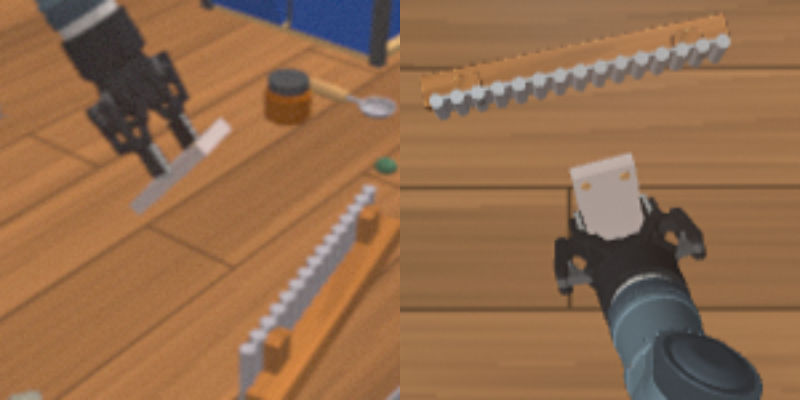

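The dish is held at about 50° and well clear of the splash. I carry it towards the splash, turn it to 85° and square it to the splash's 12° yaw.

```bash
python3 - <<'E'
from h import *
P=np.radians(12)
delta((.604,-.006,.13),52,P)
delta((.604,-.006,.075),70,P)
E
```

```text
[10.13  2.3  -0.76] [ 0.072 -0.284 -0.045]
[10.13  2.3  -6.26] [ 0.144 -0.59  -0.043]
```

send_rows(commands=[[4, 1, 0, 0, 0, -0.02, 0.4], [8, 1.8, 0, 0.036, -0.142, -0.04, 0.4], [10.1, 2.3, -0.5, 0.072, -0.284, -0.045, 0.4], [10.1, 2.3, -1, 0.108, -0.437, -0.044, 0.4], [10.1, 2.3, -2, 0.144, -0.59, -0.043, 0.4], [10.1, 2.3, -3, 0.144, -0.59, -0.043, 0.4], [10.1, 2.3, -4, 0.144, -0.59, -0.043, 0.4], [10.1, 2.3, -5, 0.144, -0.59, -0.043, 0.4], [10.1, 2.3, -5, 0.144, -0.59, -0.043, 0.4], [10.1, 2.3, -5, 0.144, -0.59, -0.043, 0.4]])

```text
time_s: 7.85
position: [0.7312, -0.0435, 0.0969]
tcp_rot: [-0.095, 0.824, 0.072, 0.555]
contact_force: [0.3, -0.3, -1.5]
grip_width: 0.0587
finger_force: 44.5
```

```bash
python3 - <<'E'
from h import *
P=np.radians(12)
print(sensors.get_state()["joints"])
delta((.604,-.006,.075),70,P)
a,b=cams.get_image("scene")["frame"],cams.get_image("top")["frame"]
cv2.imwrite("pics/c3.png",np.hstack([cv2.resize(a[130:270,230:370],(400,400),interpolation=2),cv2.resize(b[130:270,260:400],(400,400))]))
E
```

```text
[-0.3818  0.6272 -1.0149 -1.1796  0.5744 -0.2509]
[-12.72   3.75  -2.19] [-0.005 -0.037 -0.03 ]
```

View pics/c3.png

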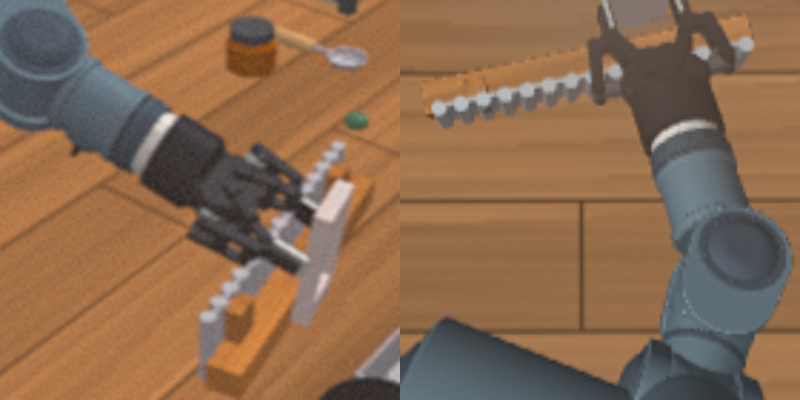

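The arm hit j3's limit and overshot, so the dish now hangs above and behind the splash without touching it. I fit the arm's kinematics from the recorded states so that I can plan within the limits.

```bash
cat > kin.py <<'E'
import itertools
from h import *
D=[([-1.30928,.37808,.07964,1.27441,0,1.46051],[.20873,-.53507,.23036],[.98277,.18483,-.0001,-.00103]),
([-.1179,.4882,.0015,1.3291,-.0948,2.7791],[.4986,-.0249,.1503],[.983,.127,-.13,.017]),
([-.1236,.4855,0,1.3291,-.0949,1.1585],[.4979,-.0277,.1512],[.588,.798,-.101,-.082]),
([-.1233,.5232,-.0812,1.214,-.0953,-.3636],[.4965,-.0276,.0991],[-.125,.983,-.016,-.131]),
([-.4086,-.0843,-.9492,.2007,.3593,-.57],[.4999,-.0284,.1356],[-.121,.946,.037,.298]),
([-.3818,.6272,-1.0149,-1.1796,.5744,-.2509],[.7312,-.0435,.0969],[-.095,.824,.072,.555])]
E_=lambda a,t:Ro.from_euler(a,t)
def rots(q,s5,s6):
    r1=E_("z",q[0]);r2=r1*E_("y",q[1]);r3=r2*E_("y",-q[2]);r4=r3*E_("y",q[3]);r5=r4*E_("z",s5*q[4]);r6=r5*E_("x",s6*q[5]);return [r1,r2,r3,r4,r5,r6]
best=None
for s5,s6 in itertools.product((1,-1),(1,-1)):
    C=[rots(q,s5,s6)[-1].inv()*Ro.from_quat(o) for q,_,o in D]
    c=Ro.concatenate(C).mean();e=max((c.inv()*x).magnitude() for x in C)
    if best is None or e<best[0]:best=(e,s5,s6,c)
_,S5,S6,C=best
def J(q):
    r=[x.as_matrix() for x in rots(q,S5,S6)]
    # t0: z ; r1: x ; r2: x,z ; r3: x,z ; r4: x,y,z ; r5: x
    return np.c_[[0,0,1],r[0][:,0],r[1][:,[0,2]],r[2][:,[0,2]],r[3],r[4][:,0]]
A=np.vstack([J(q) for q,_,_ in D]);b=np.hstack([p for _,p,_ in D])
# slight ridge as few samples
TH=np.linalg.lstsq(np.vstack([A,1e-3*np.eye(A.shape[1])]),np.r_[b,np.zeros(A.shape[1])],rcond=None)[0]
def fk(q):return J(q)@TH,rots(q,S5,S6)[-1]*C
LO=np.array([-2.72,-.84,-1.02,-1.77,-1.37,-3.14]);HI=np.array([2.72,1.66,1.22,2.12,1.28,3.14])
from scipy.optimize import least_squares
def ik(p,R,q0):
    f=lambda q:np.r_[(fk(q)[0]-p)*10,(fk(q)[1]*R.inv()).as_rotvec()]
    r=least_squares(f,np.clip(q0,LO+.01,HI-.01),bounds=(LO,HI));return r.x,r.fun
E
python3 - <<'E'
from kin import *
print("rot err",best[:3]);print(TH);print((A@TH-b).reshape(-1,3)*1000)
P=np.radians(12)
for al in(20,30,40,50,60,70):
  for xn in(.604,):
    q,f=ik(np.array([xn,-.006,.075]),pose_R(al,P),[-.4,.6,-.9,.5,.4,-.3]);print(al,q,abs(f[:3]).max()*100,abs(f[3:]).max())
E
```

```text
rot err (0.0011294204894583505, 1, 1)
[ 0.2595  0.0001 -0.0002  0.4979  0.3835  0.073   0.1382  0.0633  0.
  0.3107]
[[ 0.0049  0.0058  0.0027]
 [-0.0088 -0.028  -0.0306]
 [ 0.0123 -0.035   0.0187]
 [ 0.0003  0.0657  0.0094]
 [-0.0104 -0.026  -0.0003]
 [ 0.0071  0.0172 -0.0001]]
20 [-0.1828  0.2926 -0.5519  0.4019  0.131  -0.3707] 1.1796119636642288e-12 1.4834487804815666e-14
30 [-0.2244  0.2256 -0.7559  0.1069  0.2117 -0.3815] 1.9016635488533495e-08 1.8379558118508665e-10
40 [-0.2701  0.2105 -0.9496 -0.2292  0.301  -0.3791] 2.6932622798625516e-10 7.062274376412603e-12
50 [-0.3226  0.2381 -1.02   -0.3839  0.4055 -0.4017] 1.8382834822046057 0.08830682541488799
60 [-0.3981  0.2797 -1.02   -0.4126  0.561  -0.4759] 4.424360122270543 0.20824766028080247
70 [-0.5041  0.3754 -1.02   -0.4844  0.7977 -0.5999] 5.936015068672362 0.26658914604908673
```

```bash
python3 - <<'E'
from kin import *
P=np.radians(12)
def lim(n,tan,z,als,P=P):
    c,s=np.cos(P),np.sin(P);p=np.array([n*c-tan*s,n*s+tan*c,z]);ok=[]
    for al in als:
        q,f=ik(p,pose_R(al,P),[-.2,.5,-.3,.8,.1,-.3])
        if abs(f).max()<1e-4:ok.append(al)
    return (p.round(3),min(ok),max(ok)) if ok else (p,None)
A=range(-70,95,5)
print("grasp1");[print(*lim(n,-.13,.01,A)) for n in(.40,.44,.48)]
print("stand");[print(*lim(.62,t,.07,A)) for t in(-.13,-.05)]
print("regrasp");[print(*lim(.62,-.13,z,A)) for z in(.09,.11)]
print("mid");[print(*lim(.58,-.13,z,A)) for z in(.08,.12)]
print("end");[print(*lim(n,-.13,.015,A)) for n in(.5,.52,.56)]
print(lim(.52,-.13,.015,A,0), lim(.48,-.13,.15,A))
E
```

```text
grasp1
[ 0.418 -0.044  0.01 ] -70 15
[ 0.457 -0.036  0.01 ] -60 20
[ 0.497 -0.027  0.01 ] -55 25
stand
[0.633 0.002 0.07 ] -30 45
[0.617 0.08  0.07 ] -30 40
regrasp
[0.633 0.002 0.09 ] -30 45
[0.633 0.002 0.11 ] -30 45
mid
[ 0.594 -0.007  0.08 ] -35 40
[ 0.594 -0.007  0.12 ] -35 45
end
[ 0.516 -0.023  0.015] -50 25
[ 0.536 -0.019  0.015] -50 30
[ 0.575 -0.011  0.015] -40 35
(array([ 0.52 , -0.13 ,  0.015]), -50, 30) (array([ 0.497, -0.027,  0.15 ]), -45, 35)
```

send_rows(commands=[[0, 0, 2, 0, 0, 0, 0.4]])

```text
time_s: 8.07
position: [0.7289, -0.0431, 0.1155]
tcp_rot: [-0.095, 0.825, 0.073, 0.553]
contact_force: [0.5, -0.1, -2.8]
grip_width: 0.0583
finger_force: 44.5
```

```bash
python3 - <<'E'
from kin import *
P=np.radians(12)
s=sensors.get_state();print(s["position"],s["joints"])
q=s["joints"]
for p,al in (((.731,-.04,.13),62),((.731,-.04,.17),45),((.65,-.04,.18),30),((.55,-.035,.18),10),((.46,-.035,.15),-15),((.46,-.035,.03),-15)):
    q,f=ik(np.array(p),pose_R(al,P),q);print(q,abs(f).max().round(5));delta(p,al,P)
E
```

```text
[ 0.7289 -0.0431  0.1155] [-0.3826  0.5669 -1.015  -1.1146  0.5746 -0.251 ]
[-0.341   0.4301 -0.9518 -0.8241  0.4799 -0.2805] 0.0
[0.21 0.31 1.45] [-0.037  0.095 -0.028]
[-0.2857  0.2565 -0.6187 -0.0258  0.3426 -0.3647] 0.0
[0.21 0.31 5.45] [-0.103  0.384 -0.026]
[-0.2702  0.1789 -0.4808  0.4379  0.2327 -0.4232] 0.0
[-7.89  0.31  6.45] [-0.161  0.64  -0.023]
[-0.2197  0.2092 -0.3023  0.9004  0.0722 -0.4233] 0.0
[-17.89   0.81   6.45] [-0.238  0.98  -0.019]
[-0.1516  0.4158 -0.114   1.2867 -0.0916 -0.3496] 0.0
[-26.89   0.81   3.45] [-0.333  1.406 -0.013]
[-0.1516  0.527  -0.2776  1.0119 -0.0916 -0.3496] 0.0
[-26.89   0.81  -8.55] [-0.333  1.406 -0.013]
```

send_rows(commands=[[0.2, 0.3, 3, -0.03, 0.07, -0.026, 0.4], [0.2, 0.3, 6, -0.065, 0.23, -0.026, 0.4], [0.2, 0.3, 7.5, -0.103, 0.384, -0.026, 0.4], [-4, 0.3, 8, -0.14, 0.54, -0.024, 0.4], [-8, 0.3, 8, -0.178, 0.71, -0.023, 0.4], [-13, 0.6, 7, -0.215, 0.87, -0.02, 0.4], [-18, 0.8, 6.5, -0.25, 1.03, -0.019, 0.4], [-22.5, 0.8, 5.5, -0.29, 1.2, -0.016, 0.4], [-26.9, 0.8, 3.5, -0.333, 1.38, -0.013, 0.4], [-26.9, 0.8, 3.5, -0.333, 1.406, -0.013, 0.4]])

```text
time_s: 9.32
position: [0.4565, -0.0348, 0.1525]
tcp_rot: [-0.104, 0.986, -0.014, -0.132]
contact_force: [0.9, -0.1, -2.2]
grip_width: 0.0586
finger_force: 44.4
```

```bash
python3 - <<'E'
from kin import *
P=np.radians(12)
s=sensors.get_state();print(s["joints"])
delta((.46,-.035,.02),-15,P)
E
```

```text
[-0.1515  0.4118 -0.1149  1.2946 -0.0928 -0.3509]
[  0.35  -0.02 -13.25] [ 0.    -0.005 -0.002]
```

send_rows(commands=[[0, 0, -5, 0, 0, 0, 0.4], [0, 0, -10, 0, 0, 0, 0.4], [0, 0, -12.5, 0, 0, 0, 0.4], [0, 0, -13.5, 0, 0, 0, 0.4], [0, 0, -14, 0, 0, 0, 0.4], [0, 0, -14.3, 0, 0, 0, 0.4], [0, 0, -14.5, 0, 0, 0, 0.4], [0, 0, -14.5, 0, 0, 0, 0.4]], force=30)

```text
time_s: 10.32
position: [0.4609, -0.0355, 0.0075]
tcp_rot: [-0.104, 0.986, -0.014, -0.128]
contact_force: [-1.1, 0.6, -2.5]
grip_width: 0.0584
finger_force: 44.4
```

send_rows(commands=[[0, 0, -0.1, 0, 0, 0, 0.4], [0, 0, -0.3, 0, 0, 0, 0.4], [0, 0, -0.3, 0, 0, 0, 0.9], [0, 0, -0.3, 0, 0, 0, 1], [0, 0, -0.3, 0, 0, 0, 1], [0, 0, 0, 0, 0, 0, 1], [1, 0.2, 3, 0, 0, 0, 1], [2, 0.4, 6, -0.03, 0.15, 0, 1], [2, 0.4, 7, -0.065, 0.3, 0, 1], [2, 0.4, 7, -0.109, 0.512, 0, 1]])

```text
time_s: 11.58
position: [0.4822, -0.0316, 0.0796]
tcp_rot: [-0.098, 0.925, -0.04, -0.365]
contact_force: [1.2, -0.0, -0.2]
grip_width: 0.0854
finger_force: 0.0
```

```bash
python3 - <<'E'
from kin import *
P=np.radians(12)
s,t=cams.get_image("scene"),cams.get_image("top");print(sensors.get_state()["joints"])
delta((.46,-.036,.1),-45,P)
cv2.imwrite("pics/c4.png",np.hstack([cv2.resize(s["frame"][130:270,210:350],(400,400),interpolation=2),cv2.resize(t["frame"][150:290,260:400],(400,400))]))
E
```

```text
[-0.0718  0.9979  0.4432  1.7703 -0.1925 -0.2097]
[-1.84 -0.55  3.35] [-0.008  0.01  -0.002]
```

View pics/c4.png

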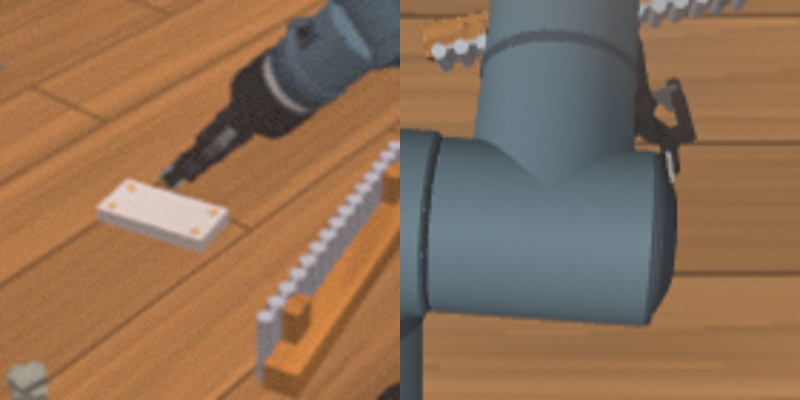

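```bash
python3 - <<'E'
from kin import *
P=np.radians(12)
delta((.446,-.0385,.006),-45,P)
E
```

```text
[-3.24 -0.8  -6.05] [-0.008  0.01  -0.002]
```

send_rows(commands=[[-1.5, -0.3, -3, -0.008, 0.01, 0, 1], [-2.7, -0.6, -5, -0.008, 0.01, 0, 1], [-3.3, -0.8, -6.1, -0.008, 0.01, 0, 1], [-3.3, -0.8, -6.1, -0.008, 0.01, 0, 1], [-3.3, -0.8, -6.1, -0.008, 0.01, 0, 0.5], [-3.3, -0.8, -6.1, -0.008, 0.01, 0, 0.4], [-3.3, -0.8, -6.1, -0.008, 0.01, 0, 0.4], [-3.3, -0.8, -6.1, -0.008, 0.01, 0, 0.4], [-3.3, -0.8, -6.1, -0.008, 0.01, 0, 0.4]], force=50)

```text
time_s: 12.8
position: [0.4478, -0.0343, 0.0231]
tcp_rot: [-0.096, 0.923, -0.038, -0.37]
contact_force: [4.3, 20.4, 37.4]
grip_width: 0.0369
finger_force: 64.6
```

send_rows(commands=[[0, 0, 0.5, 0, 0, 0, 0.6], [0, 0, 1, 0, 0, 0, 1], [0.5, 0.1, 3, 0, 0, 0, 1], [2, 0.4, 6, 0, 0, 0, 1], [4, 0.8, 10, 0, 0, 0, 1], [4, 0.8, 14, 0.08, -0.35, 0, 1], [4, 0.8, 14, 0.11, -0.512, 0, 1], [4, 0.8, 14, 0.11, -0.512, 0, 1], [4, 0.8, 14, 0.11, -0.512, 0, 1]])

```text
time_s: 13.92
position: [0.4841, -0.0317, 0.157]
tcp_rot: [-0.102, 0.987, -0.015, -0.12]
contact_force: [-0.7, -0.4, 0.7]
grip_width: 0.0853
finger_force: 0.0
```

```bash
python3 - <<'E'
from kin import *
s,t=cams.get_image("scene"),cams.get_image("top");st=sensors.get_state();print(st["joints"],st["position"])
cs,b,B=blob(s,(215,175,305,235),[0,0,150],[180,60,255])
P=np.array([onz(s,p[0],.016)[:2] for p in cs.astype(float)])*1000
r=cv2.minAreaRect(P.astype(np.float32));print(b,B,r,onz(s,b,.0117))
cv2.imwrite("pics/c5.png",np.hstack([cv2.resize(s["frame"][130:270,210:350],(400,400),interpolation=2),cv2.resize(t["frame"][150:290,260:400],(400,400))]))
E
```

```text
[-0.1397  0.4475 -0.0417  1.3094 -0.0862 -0.3372] [ 0.4875 -0.0317  0.1564]
[266.3893 204.5029] 485.5 ((463.63226318359375, -44.368656158447266), (132.63290405273438, 68.65005493164062), 15.177862167358398) [ 0.4602 -0.0408  0.0117]
```

View pics/c5.png

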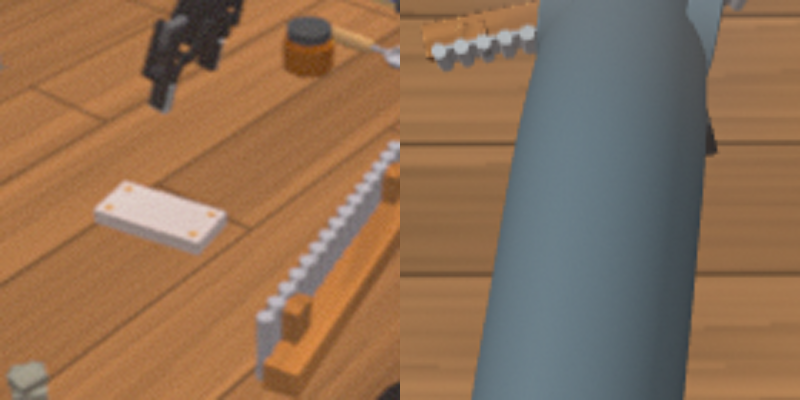

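```bash
cat >> h.py <<'E'
def proj(d,p):
    T=np.linalg.inv(d["world_from_camera"]);c=T[:3,:3]@p+T[:3,3]
    return cv2.projectPoints(np.array([[[c[0],-c[1],-c[2]]]]),np.zeros(3),np.zeros(3),d["K"],np.array(d["dist_coeffs"]))[0].ravel()
E
python3 - <<'E'
from kin import *
s=cams.get_image("scene")
def show(q,p,x0,y0):
    R=fk(q)[1] if q is not None else pose_R(-45,np.radians(12))
    for sy in(1,-1):
        v=np.array(p)+R.apply([0,sy*.0425,-.013]);print(v,(proj(s,v)-[x0,y0])*400/140)
show([-0.0718,.9979,.4432,1.7703,-.1925,-.2097],[.4822,-.0316,.0796],210,130)
st=sensors.get_state();show(st["joints"],st["position"],210,130)
show(None,(.446,-.0385,.006),210,130)
E
```

```text
[0.4822 0.0118 0.0892] [208.8048 136.3957]
[ 0.5    -0.0713  0.0886] [167.3995 178.2765]
[0.4827 0.0107 0.1684] [207.348   69.3353]
[ 0.5003 -0.0725  0.1688] [163.8721 108.1907]
[0.4462 0.005  0.0152] [180.1176 185.9613]
[ 0.4638 -0.0782  0.0152] [138.9009 228.0637]
```

The fingers came down about 1 cm high because I measured before the arm had settled. The dish only shifted by a millimetre or two, to (0.460,-0.040) and a yaw of about 15°. I retry with a settled pre-grasp.

```bash
python3 - <<'E'
from kin import *
delta((.490,-.032,.06),-45,np.radians(15))
E
```

```text
[ 0.15 -0.04 -9.6 ] [-0.122  0.529  0.051]
```

send_rows(commands=[[0, 0, -2, -0.04, 0.18, 0.05, 1], [0, 0, -5, -0.08, 0.36, 0.05, 1], [0, 0, -8, -0.122, 0.529, 0.051, 1], [0, 0, -9.6, -0.122, 0.529, 0.051, 1], [0, 0, -9.6, -0.122, 0.529, 0.051, 1], [0, 0, -9.6, -0.122, 0.529, 0.051, 1], [0, 0, -9.6, -0.122, 0.529, 0.051, 1], [0, 0, -9.6, -0.122, 0.529, 0.051, 1]])

```text
time_s: 15.08
position: [0.4886, -0.0316, 0.0635]
tcp_rot: [-0.12, 0.917, -0.05, -0.376]
contact_force: [0.0, 0.3, 0.5]
grip_width: 0.0851
finger_force: 0.0
```

```bash
python3 - <<'E'
from kin import *
print(sensors.get_state()["position"],sensors.get_state()["qd"])
delta((.450,-.0425,.005),-45,np.radians(15))
E
```

```text
[ 0.4886 -0.0316  0.0635] [ 0.0018  0.0317 -0.0041 -0.001  -0.0011  0.0004]
[-3.86 -1.09 -5.85] [-0.     0.008  0.   ]
```

send_rows(commands=[[-1.5, -0.4, -2, 0, 0, 0, 1], [-3, -0.8, -4, 0, 0, 0, 1], [-3.8, -1.1, -5.2, 0, 0, 0, 1], [-3.9, -1.1, -5.8, 0, 0, 0, 1], [-3.9, -1.1, -5.8, 0, 0, 0, 1], [-3.9, -1.1, -5.8, 0, 0, 0, 1], [-3.9, -1.1, -5.8, 0, 0, 0, 1], [-3.9, -1.1, -5.8, 0, 0, 0, 1]])

```text
time_s: 16.08
position: [0.4488, -0.0424, 0.0022]
tcp_rot: [-0.121, 0.916, -0.05, -0.379]
contact_force: [-0.0, 0.2, 0.2]
grip_width: 0.0855
finger_force: 0.0
```

send_rows(commands=[[0.1, 0, 0.3, 0, 0, 0, 1], [0.1, 0, 0.3, 0, 0, 0, 0.5], [0.1, 0, 0.3, 0, 0, 0, 0.4], [0.1, 0, 0.3, 0, 0, 0, 0.4], [0.1, 0, 0.3, 0, 0, 0, 0.4], [0.1, 0, 0.3, 0, 0, 0, 0.4]], force=50)

```text
time_s: 16.82
position: [0.4501, -0.0425, 0.0057]
tcp_rot: [-0.121, 0.916, -0.05, -0.378]
contact_force: [4.0, 0.6, 5.6]
grip_width: 0.059
finger_force: 53.7
```

```bash
python3 - <<'E'
from kin import *
P=np.radians(12)
q=sensors.get_state()["joints"]
s,c=np.sin(P),np.cos(P)
for n,tan,z,al in ((.45,-.13,.13,-45),(.47,-.13,.14,-25),(.50,-.13,.145,-5),(.54,-.13,.145,20),(.58,-.13,.14,40),(.59,-.13,.10,42),(.59,-.13,.075,42)):
    p=(n*c-tan*s,n*s+tan*c,z)
    q,f=ik(np.array(p),pose_R(al,P),q);print(q,abs(f).max().round(5));delta(p,al,P)
E
```

```text
[-0.0752  0.9317  0.4654  1.8695 -0.2    -0.2039] 0.0
[ 1.71  0.89 12.43] [-0.     0.002 -0.053]
[-0.1065  0.6326  0.1504  1.5059 -0.1318 -0.2879] 0.0
[ 3.67  1.31 13.43] [ 0.081 -0.337 -0.052]
[-0.1492  0.3755 -0.1533  1.1238 -0.0307 -0.3573] 0.0
[ 6.61  1.93 13.93] [ 0.163 -0.676 -0.051]
[-0.2219  0.1238 -0.559   0.5688  0.1434 -0.4082] 0.0
[10.52  2.76 13.93] [ 0.265 -1.101 -0.047]
[-0.278   0.0607 -0.8818 -0.0096  0.3057 -0.3857] 0.0
[14.43  3.59 13.43] [ 0.346 -1.44  -0.043]
[-0.2759  0.1577 -0.9571 -0.2164  0.3173 -0.3735] 0.0
[15.41  3.8   9.43] [ 0.355 -1.474 -0.042]
[-0.2759  0.2162 -0.9874 -0.3053  0.3173 -0.3735] 0.0
[15.41  3.8   6.93] [ 0.355 -1.474 -0.042]
```

send_rows(commands=[[0.2, 0.2, 4, 0, 0, -0.01, 0.4], [0.8, 0.5, 9, 0, 0, -0.03, 0.4], [1.7, 0.9, 12.5, 0.01, -0.06, -0.053, 0.4], [2.7, 1.1, 13, 0.05, -0.23, -0.052, 0.4], [3.9, 1.4, 13.4, 0.095, -0.4, -0.052, 0.4], [5.3, 1.7, 13.7, 0.135, -0.57, -0.051, 0.4], [6.9, 2, 13.9, 0.18, -0.74, -0.05, 0.4], [8.5, 2.3, 13.9, 0.22, -0.91, -0.048, 0.4], [10.2, 2.7, 13.9, 0.26, -1.08, -0.047, 0.4], [10.5, 2.8, 13.9, 0.265, -1.101, -0.047, 0.4]])

```text
time_s: 18.08
position: [0.5484, -0.0136, 0.1405]
tcp_rot: [-0.102, 0.98, 0.02, 0.168]
contact_force: [0.0, -0.9, -4.0]
grip_width: 0.059
finger_force: 53.7
```

```bash
python3 - <<'E'
from kin import *
P=np.radians(12)
q=sensors.get_state()["joints"];print(q)
s,c=np.sin(P),np.cos(P)
for n,tan,z,al in ((.58,-.13,.14,40),(.60,-.13,.10,42),(.60,-.13,.075,42),(.6,-.13,.06,42),(.625,-.13,.055,42),(.625,-.13,.055,45)):
    p=(n*c-tan*s,n*s+tan*c,z)
    q,f=ik(np.array(p),pose_R(al,P),q);print(q,abs(f).max().round(5));delta(p,al,P)
E
```

```text
[-0.2224  0.1211 -0.5719  0.5674  0.1434 -0.4079]
[-0.278   0.0607 -0.8818 -0.0096  0.3057 -0.3857] 0.0
[ 4.59  0.7  -0.05] [ 0.071 -0.35   0.   ]
[-0.2644  0.1737 -0.9365 -0.2147  0.3102 -0.3641] 0.0
[ 6.55  1.12 -4.05] [ 0.078 -0.384  0.   ]
[-0.2644  0.2309 -0.9662 -0.3016  0.3102 -0.3641] 0.0
[ 6.55  1.12 -6.55] [ 0.078 -0.384  0.   ]
[-0.2644  0.2675 -0.9822 -0.3543  0.3102 -0.3641] 0.0
[ 6.55  1.12 -8.05] [ 0.078 -0.384  0.   ]
[-0.238   0.3131 -0.9318 -0.3559  0.2936 -0.3425] 0.0
[ 8.99  1.64 -8.55] [ 0.078 -0.384  0.   ]
[-0.2501  0.3305 -0.9858 -0.4762  0.3189 -0.3366] 0.0
[ 8.99  1.64 -8.55] [ 0.089 -0.436 -0.   ]
```

send_rows(commands=[[2, 0.4, 0, 0.035, -0.17, 0, 0.4], [4.5, 0.7, 0, 0.07, -0.345, 0, 0.4], [6.5, 1.1, -2, 0.078, -0.384, 0, 0.4], [6.5, 1.1, -4, 0.078, -0.384, 0, 0.4], [6.5, 1.1, -6, 0.078, -0.384, 0, 0.4], [6.5, 1.1, -6.5, 0.078, -0.384, 0, 0.4], [6.5, 1.1, -6.5, 0.078, -0.384, 0, 0.4], [6.5, 1.1, -6.5, 0.078, -0.384, 0, 0.4]])

```text
time_s: 19.08
position: [0.6207, -0.0037, 0.0801]
tcp_rot: [-0.098, 0.927, 0.036, 0.36]
contact_force: [0.9, -0.1, -1.6]
grip_width: 0.0588
finger_force: 53.8
```

```bash
python3 - <<'E'
from kin import *
P=np.radians(12)
st=sensors.get_state();print(st["joints"],st["position"],st["contact_force"])
delta((.625*np.cos(P)+.13*np.sin(P),.625*np.sin(P)-.13*np.cos(P),.055),42,P)
s=cams.get_image("scene")["frame"];t=cams.get_image("top")["frame"]
cv2.imwrite("pics/c6.png",np.hstack([cv2.resize(s[150:270,240:360],(400,400),interpolation=2),cv2.resize(t[130:250,260:380],(400,400))]))
E
```

```text
[-0.2634  0.2306 -0.9546 -0.2992  0.31   -0.3629] [ 0.6207 -0.0037  0.0801] [ 0.9366 -0.1073 -1.5911]
[ 1.77  0.65 -2.51] [0.002 0.009 0.   ]
```

View pics/c6.png

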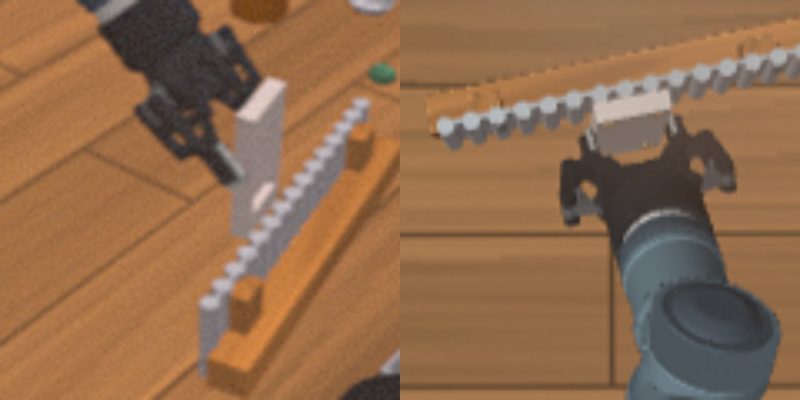

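send_rows(commands=[[0.5, 0.1, -1, 0, 0, 0, 0.4], [0.5, 0.1, -1.8, 0, 0, 0, 0.4], [0.5, 0.1, -2.3, 0, 0, 0, 0.4], [0.5, 0.1, -2.6, 0, 0, 0, 0.4], [0.5, 0.1, -2.6, 0, 0, 0, 0.4], [0.5, 0.1, -2.6, 0, 0, 0, 0.4]])

```text
time_s: 19.92
position: [0.6261, -0.0016, 0.0551]
tcp_rot: [-0.099, 0.926, 0.037, 0.362]
contact_force: [-5.0, 2.8, 9.1]
grip_width: 0.0588
finger_force: 54.0
```

send_rows(commands=[[0, 0, 0.25, 0, 0, 0, 0.4], [0.3, 0.1, 0.25, 0, 0, 0, 0.4], [0.6, 0.15, 0.25, 0, 0, 0, 0.4], [0.9, 0.2, 0.25, 0, 0, 0, 0.4], [1.2, 0.25, 0.25, 0, 0, 0, 0.4], [1.2, 0.25, 0.25, 0, 0, 0, 0.4]])

```text
time_s: 20.68
position: [0.6367, 0.0001, 0.0554]
tcp_rot: [-0.098, 0.927, 0.036, 0.36]
contact_force: [0.5, -0.5, -1.9]
grip_width: 0.0592
finger_force: 53.3
```

send_rows(commands=[[0.3, 0.05, 0, 0, 0, 0, 0.4], [0.6, 0.1, 0, 0, 0, 0, 0.4], [0.8, 0.15, 0, 0, 0, 0, 0.4], [0.8, 0.15, 0, 0, 0, 0, 0.4]])

```text
time_s: 21.18
position: [0.6396, 0.0008, 0.0548]
tcp_rot: [-0.096, 0.928, 0.036, 0.358]
contact_force: [-41.0, -9.1, 35.4]
grip_width: 0.0586
finger_force: 59.3
```

send_rows(commands=[[-0.5, -0.1, 0, 0, 0, 0, 0.4], [-0.5, -0.1, -0.1, 0, 0, 0, 0.4], [-0.5, -0.1, -0.2, 0, 0, 0, 0.4], [-0.5, -0.1, -0.2, 0, 0, 0, 0.4]], force=30)

```text
time_s: 21.68
position: [0.6394, 0.0007, 0.0549]
tcp_rot: [-0.098, 0.927, 0.037, 0.361]
contact_force: [-20.1, -3.0, 22.1]
grip_width: 0.0589
finger_force: 56.4
```

send_rows(commands=[[-0.25, -0.05, 0.15, 0, 0, 0, 0.4], [-0.25, -0.05, 0.15, 0, 0, 0, 0.4], [-0.25, -0.05, 0.15, 0, 0, 0, 0.4]], force=30)

```text
time_s: 22.05
position: [0.6376, 0.0002, 0.0552]
tcp_rot: [-0.098, 0.927, 0.036, 0.36]
contact_force: [-0.1, 0.2, -0.8]
grip_width: 0.0587
finger_force: 53.7
```

send_rows(commands=[[0.15, 0.03, -0.1, 0, 0, 0, 0.4], [0.15, 0.03, -0.1, 0, 0, 0, 0.4], [0.15, 0.03, -0.1, 0, 0, 0, 0.75], [0.15, 0.03, -0.1, 0, 0, 0, 1], [0.15, 0.03, -0.1, 0, 0, 0, 1], [0.15, 0.03, -0.1, 0, 0, 0, 1], [-2, -0.4, 1.9, 0, 0, 0, 1], [-5, -1, 4.5, 0, 0, 0, 1], [-9, -2, 9, 0, 0, 0, 1], [-9, -2, 12, -0.07, 0.35, 0, 1]])

```text
time_s: 23.3
position: [0.5393, -0.0194, 0.1576]
tcp_rot: [-0.096, 0.95, 0.033, 0.294]
contact_force: [1.4, -0.9, -1.5]
grip_width: 0.0854
finger_force: 0.0
```

```bash
python3 - <<'E'
from kin import *
P=np.radians(12)
st=sensors.get_state();print(st["joints"],st["position"],st["contact_force"])
s=cams.get_image("scene")["frame"];t=cams.get_image("top")["frame"]
cv2.imwrite("pics/c7.png",np.hstack([cv2.resize(s[150:270,240:360],(400,400),interpolation=2),cv2.resize(t[130:250,260:380],(400,400))]))
q=st["joints"];sn,c=np.sin(P),np.cos(P)
for n,tan,z,al in ((.56,-.13,.20,10),(.60,-.13,.20,-15),(.64,-.13,.18,-28),(.635,-.13,.13,-28)):
    p=(n*c-tan*sn,n*sn+tan*c,z)
    q,f=ik(np.array(p),pose_R(al,P),q);print(p,q,abs(f).max().round(5));delta(p,al,P)
E
```

```text
[-0.324  -0.0474 -0.8469  0.2383  0.2939 -0.4456] [ 0.5393 -0.0194  0.1576] [ 1.4366 -0.9098 -1.5038]
(np.float64(0.57479117621724), np.float64(-0.010728641237449515), 0.2) [-0.1634  0.2416 -0.207   0.9595  0.0632 -0.3676] 0.0
[2.21 1.09 3.2 ] [-0.09   0.436  0.001]
(np.float64(0.6139170802465921), np.float64(-0.002412173604739151), 0.2) [-0.0708  0.7354  0.5604  1.648  -0.0717 -0.2711] 0.0
[6.12 1.92 3.2 ] [-0.181  0.863  0.   ]
(np.float64(0.6530429842759443), np.float64(0.005904294027971241), 0.18) [-0.0345  1.1144  1.22    2.0681 -0.1133 -0.2258] 0.08383
[10.03  2.75  1.2 ] [-0.228  1.085 -0.   ]
(np.float64(0.6481522462722753), np.float64(0.004864735573882423), 0.13) [-0.0357  1.1872  1.22    2.057  -0.1141 -0.2199] 0.02271
[ 9.54  2.65 -3.8 ] [-0.228  1.085 -0.   ]
```

View pics/c7.png

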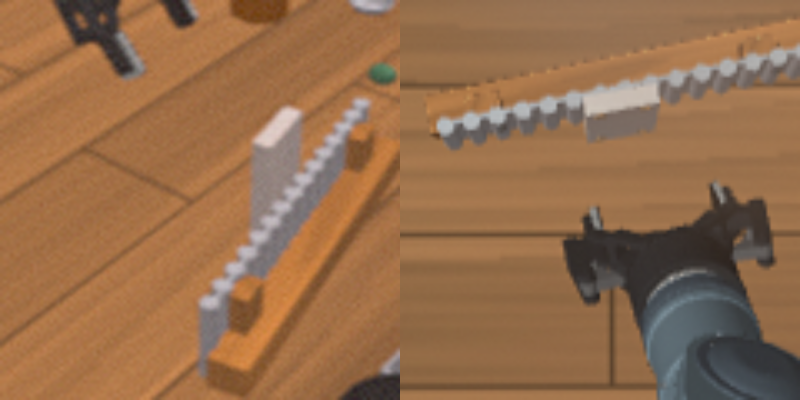

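The dish now stands on end, leaning against the splash. In the crop its top end is the quad (585,97)-(658,83)-(660,105)-(588,118). I locate that end and plan the regrasp.

```bash
python3 - <<'E'
from kin import *
t=cams.get_image("top")
for u,v in((585,97),(658,83),(660,105),(588,118)): 
    w=onz(t,(260+(u-400)*.3,130+v*.3),.124);P=np.radians(12);print(w,"n,t",w[0]*np.cos(P)+w[1]*np.sin(P),-w[0]*np.sin(P)+w[1]*np.cos(P))
q=sensors.get_state()["joints"];sn,c=np.sin(P),np.cos(P)
T=-.13
for n,tan,z,al in ((.58,T,.17,10),(.60,T,.18,-5),(.625,T,.16,-15),(.622,T,.13,-25),(.622,T,.092,-25),(.622,T,.14,-22),(.622,T,.14,-25)):
    p=(n*c-tan*sn,n*sn+tan*c,z)
    q,f=ik(np.array(p),pose_R(al,P),q);print(np.round(p,3),q,abs(f).max().round(5))
E
```

```text
[0.6342 0.0311 0.124 ] n,t 0.6268424991002235 -0.10142978916509028
[ 0.6455 -0.0274  0.124 ] n,t 0.6256876435431369 -0.16099121502598238
[ 0.6275 -0.0289  0.124 ] n,t 0.607824806989873 -0.1586956778043259
[0.6171 0.0287 0.124 ] n,t 0.6096220688807232 -0.10019729816451414
[ 0.594 -0.007  0.17 ] [-0.1499  0.2963 -0.2133  0.8977  0.061  -0.3542] 0.0
[ 0.614 -0.002  0.18 ] [-0.0939  0.5552  0.2246  1.3237 -0.0261 -0.3022] 0.0
[0.638 0.003 0.16 ] [-0.0611  0.805   0.5892  1.6079 -0.0693 -0.2617] 0.0
[0.635 0.002 0.13 ] [-0.0443  1.0391  0.9164  1.8722 -0.1064 -0.2308] 0.0
[0.635 0.002 0.092] [-0.0443  1.0368  0.814   1.7722 -0.1064 -0.2308] 0.0
[0.635 0.002 0.14 ] [-0.0493  0.9575  0.7966  1.7824 -0.0961 -0.2406] 0.0
[0.635 0.002 0.14 ] [-0.0443  1.0428  0.9499  1.902  -0.1064 -0.2308] 0.0
```

```bash
python3 - <<'E'
from kin import *
P=np.radians(12);q=sensors.get_state()["joints"];sn,c=np.sin(P),np.cos(P);T=-.13
for n,tan,z,al in ((.56,T,.19,20),(.58,T,.19,5),(.60,T,.185,-8),(.614,T,.16,-18),(.614,T,.15,-25),):
    p=(n*c-tan*sn,n*sn+tan*c,z)
    q,f=ik(np.array(p),pose_R(al,P),q);print(np.round(p,3),q,abs(f).max().round(5));delta(p,al,P)
E
```

```text
[ 0.575 -0.011  0.19 ] [-0.204   0.1207 -0.436   0.6925  0.1378 -0.391 ] 0.0
[2.1  1.11 2.32] [-0.053  0.269  0.001]
[ 0.594 -0.007  0.19 ] [-0.1331  0.3551 -0.0632  1.0704  0.0292 -0.3413] 0.0
[4.06 1.53 2.32] [-0.108  0.525  0.   ]
[ 0.614 -0.002  0.185] [-0.0865  0.6053  0.3162  1.4155 -0.0407 -0.2932] 0.0
[6.01 1.94 1.82] [-0.155  0.747 -0.   ]
[0.628 0.    0.16 ] [-0.0594  0.8379  0.6362  1.6728 -0.0823 -0.2562] 0.0
[ 7.38  2.23 -0.68] [-0.191  0.918 -0.001]
[0.628 0.    0.15 ] [-0.047   1.0107  0.9084  1.8923 -0.1075 -0.2332] 0.0
[ 7.38  2.23 -1.68] [-0.217  1.037 -0.001]
```

send_rows(commands=[[1, 0.5, 2, -0.03, 0.15, 0, 1], [2.1, 1.1, 2.5, -0.06, 0.3, 0, 1], [3.2, 1.3, 2.5, -0.09, 0.45, 0, 1], [4.3, 1.5, 2.5, -0.12, 0.6, 0, 1], [6, 1.9, 2, -0.155, 0.75, 0, 1], [7.4, 2.2, 1, -0.191, 0.918, 0, 1], [7.4, 2.2, 0, -0.217, 1.037, 0, 1], [7.4, 2.2, -1.2, -0.217, 1.037, 0, 1], [7.4, 2.2, -1.2, -0.217, 1.037, 0, 1], [7.4, 2.2, -1.2, -0.217, 1.037, 0, 1]])

```text
time_s: 24.7
position: [0.6245, 0.0011, 0.1496]
tcp_rot: [-0.101, 0.97, -0.022, -0.219]
contact_force: [0.3, -0.2, -0.0]
grip_width: 0.0852
finger_force: 0.0
```

```bash
python3 - <<'E'
from kin import *
P=np.radians(12);sn,c=np.sin(P),np.cos(P);T=-.13
print(sensors.get_state()["position"],sensors.get_state()["qd"])
n=.614;delta((n*c-T*sn,n*sn+T*c,.092),-25,P)
E
```

```text
[0.6245 0.0011 0.1496] [-0.0021 -0.0447  0.0064  0.0205 -0.0032  0.0022]
[ 0.31 -0.06 -5.76] [-0.    -0.007  0.003]
```

send_rows(commands=[[0.2, -0.1, -2, 0, 0, 0, 1], [0.2, -0.1, -4, 0, 0, 0, 1], [0.2, -0.1, -5.2, 0, 0, 0, 1], [0.2, -0.1, -5.7, 0, 0, 0, 1], [0.2, -0.1, -5.7, 0, 0, 0, 1], [0.2, -0.1, -5.7, 0, 0, 0, 1], [0.2, -0.1, -5.7, 0, 0, 0, 1]])

```text
time_s: 25.58
position: [0.6263, 0.0002, 0.0939]
tcp_rot: [-0.101, 0.97, -0.022, -0.219]
contact_force: [-0.2, -0.4, 0.5]
grip_width: 0.0855
finger_force: 0.0
```

Clear of contact and in place; now I close.

send_rows(commands=[[0, 0, 0, 0, 0, 0, 0.5], [0, 0, 0, 0, 0, 0, 0.4], [0, 0, 0, 0, 0, 0, 0.4], [0, 0, 0, 0, 0, 0, 0.4], [0, 0, 0, 0, 0, 0, 0.4]], force=40)

```text
time_s: 26.2
position: [0.626, 0.0002, 0.0938]
tcp_rot: [-0.101, 0.97, -0.022, -0.219]
contact_force: [0.8, 0.6, 3.1]
grip_width: 0.0591
finger_force: 43.7
```

```bash
cat > arc.py <<'E'
# rigid rotation of dish in hand about its lower robot-side edge while the tool turns by dal
from kin import *
P=np.radians(12);c,sn=np.cos(P),np.sin(P)
def nt(p):return p[0]*c+p[1]*sn,-p[0]*sn+p[1]*c
def w(n,t,z):return np.array([n*c-t*sn,n*sn+t*c,z])
E
python3 - <<'E'
from arc import *
st=sensors.get_state();print(st["position"],nt(st["position"]))
n,t=nt(st["position"]);z=st["position"][2]
al0=-25;q=st["joints"]
# lift 40 mm & pull back: plan path to holding over bench: pivot foot at n~0.615 z=0
for n2,z2,al in ((n-.005,z+.03,-25),(n-.02,z+.05,-14),(n-.03,z+.05,-3),(n-.045,z+.04,8),(n-.06,z+.02,17),(n-.07,z+.0,24),(n-.075,z-.015,27)):
    q,f=ik(w(n2,t,z2),pose_R(al,P),q);print(n2,z2,q,abs(f).max().round(4));delta(w(n2,t,z2),al,P)
E
```

```text
[0.626  0.0002 0.0938] (np.float64(0.6124135794951492), np.float64(-0.1299179673219846))
0.6074135794951492 0.12377881150159026 [-0.0491  0.9814  0.7803  1.7934 -0.1083 -0.2352] 0.0
[-0.49 -0.1   3.  ] [-0.    -0.008  0.003]
0.5924135794951492 0.14377881150159028 [-0.0759  0.707   0.3685  1.4673 -0.0682 -0.2773] 0.0
[-1.96 -0.42  5.  ] [ 0.04  -0.196  0.003]
0.5824135794951492 0.14377881150159028 [-0.1077  0.5028  0.0458  1.1637 -0.0164 -0.3167] 0.0
[-2.93 -0.62  5.  ] [ 0.079 -0.384  0.003]
0.5674135794951491 0.13377881150159027 [-0.1509  0.3254 -0.2649  0.8499  0.049  -0.3571] 0.0
[-4.4  -0.94  4.  ] [ 0.119 -0.572  0.002]
0.5524135794951492 0.11377881150159026 [-0.1972  0.2109 -0.5222  0.5641  0.1158 -0.3906] 0.0
[-5.87 -1.25  2.  ] [ 0.151 -0.725  0.002]
0.5424135794951492 0.09377881150159026 [-0.2389  0.154  -0.7144  0.3209  0.1771 -0.414 ] 0.0
[-6.85 -1.46  0.  ] [ 0.177 -0.845  0.002]
0.5374135794951492 0.07877881150159026 [-0.2596  0.1485 -0.8049  0.191   0.2066 -0.424 ] 0.0
[-7.34 -1.56 -1.5 ] [ 0.187 -0.896  0.002]
```

send_rows(commands=[[-0.2, 0, 1.5, 0, 0, 0, 0.4], [-0.5, -0.1, 3, 0, 0, 0, 0.4], [-2, -0.4, 5, 0.035, -0.17, 0, 0.4], [-2.9, -0.6, 5, 0.07, -0.34, 0, 0.4], [-4, -0.9, 4.4, 0.105, -0.51, 0, 0.4], [-5.5, -1.2, 3, 0.14, -0.68, 0, 0.4], [-6.8, -1.5, 1, 0.175, -0.845, 0, 0.4], [-7.3, -1.6, 0, 0.187, -0.896, 0, 0.4], [-7.3, -1.6, -0.5, 0.187, -0.896, 0, 0.4], [-7.3, -1.6, -0.5, 0.187, -0.896, 0, 0.4]])

```text
time_s: 27.45
position: [0.5502, -0.0157, 0.0875]
tcp_rot: [-0.1, 0.968, 0.025, 0.23]
contact_force: [1.0, 0.1, -1.3]
grip_width: 0.0593
finger_force: 43.9
```

```bash
python3 - <<'E'
from arc import *
st=sensors.get_state();print(st["position"],nt(st["position"]),st["joints"])
s=cams.get_image("scene")["frame"];t=cams.get_image("top")["frame"]
cv2.imwrite("pics/c8.png",np.hstack([cv2.resize(s[150:270,240:360],(400,400),interpolation=2),cv2.resize(t[130:250,260:380],(400,400))]))
E
```

```text
[ 0.5502 -0.0157  0.0875] (np.float64(0.5349319121948086), np.float64(-0.12978355788171542)) [-0.261   0.131  -0.7936  0.2236  0.2058 -0.4228]
```

View pics/c8.png

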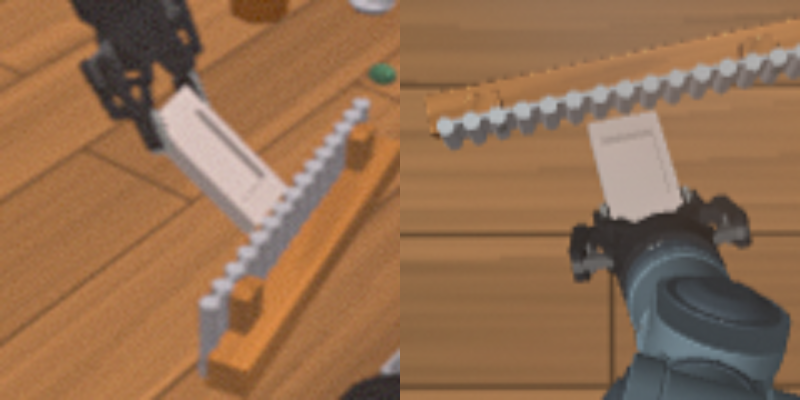

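The hollow now faces up with the dish about 41° from flat, and its foot is just above the bench. I cut the grip force and lower until the foot touches.

send_rows(commands=[[0, 0, -0.7, 0, 0, 0, 0.4], [0, 0, -1.3, 0, 0, 0, 0.4], [-0.1, 0, -1.7, 0, 0, 0, 0.4], [-0.2, 0, -2, 0, 0, 0, 0.4], [-0.2, 0, -2, 0, 0, 0, 0.4], [-0.2, 0, -2, 0, 0, 0, 0.4]], force=20)

```text
time_s: 28.3
position: [0.551, -0.0159, 0.0685]
tcp_rot: [-0.101, 0.967, 0.024, 0.232]
contact_force: [-1.1, -0.1, -2.2]
grip_width: 0.0593
finger_force: 44.0
```

send_rows(commands=[[-0.2, 0, -0.4, 0, 0, 0, 0.39], [-0.5, -0.1, -0.8, 0, 0, 0, 0.39], [-0.8, -0.2, -1.2, -0.01, 0.03, 0, 0.39], [-1, -0.2, -1.5, -0.01, 0.03, 0, 0.39], [-1, -0.2, -1.5, -0.01, 0.03, 0, 0.39]], force=20)

```text
time_s: 28.92
position: [0.5421, -0.0177, 0.0547]
tcp_rot: [-0.102, 0.97, 0.021, 0.218]
contact_force: [-5.7, 1.1, 8.1]
grip_width: 0.0595
finger_force: 44.6
```

send_rows(commands=[[-0.3, 0, -0.4, 0, 0, 0, 0.4], [-0.5, -0.1, -0.8, -0.01, 0.02, 0, 0.4], [-0.7, -0.1, -1.2, -0.01, 0.04, 0, 0.4], [-0.8, -0.1, -1.5, -0.01, 0.04, 0, 0.4], [-0.8, -0.1, -1.5, -0.01, 0.04, 0, 0.4]], force=20)

```text
time_s: 29.55
position: [0.5339, -0.0193, 0.0394]
tcp_rot: [-0.102, 0.975, 0.018, 0.197]
contact_force: [-4.3, -0.7, 5.5]
grip_width: 0.0593
finger_force: 45.5
```

```bash
python3 - <<'E'
from arc import *
st=sensors.get_state();print(st["position"],nt(st["position"]),st["joints"],st["contact_force"])
s=cams.get_image("scene")["frame"];t=cams.get_image("top")["frame"]
cv2.imwrite("pics/c9.png",np.hstack([cv2.resize(s[150:270,240:360],(400,400),interpolation=2),cv2.resize(t[130:250,260:380],(400,400))]))
E
```

```text
[ 0.5339 -0.0193  0.0394] (np.float64(0.5182177390677382), np.float64(-0.12989542931364878)) [-0.2543  0.2105 -0.8207  0.1764  0.1692 -0.4317] [-4.287  -0.6919  5.4919]
```

View pics/c9.png

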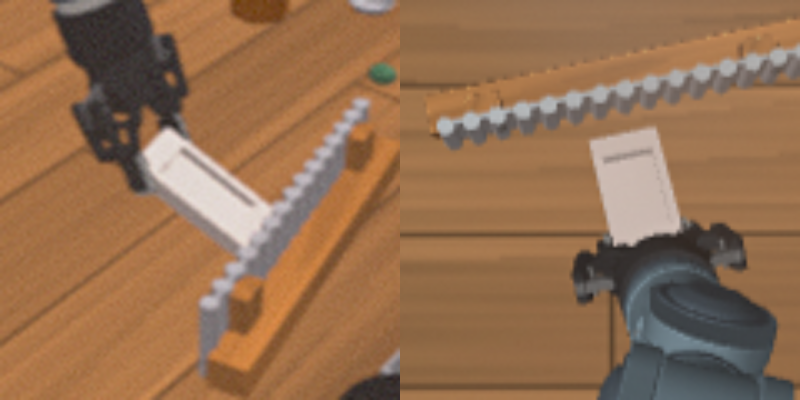

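The dish is pivoting in the pads as it comes down, now at about 20° and steady. That was my eleventh picture, one over the limit of 10, so from here I work from numbers only.

send_rows(commands=[[-0.2, 0, -0.5, 0, 0, 0, 0.4], [-0.3, 0, -0.9, 0, 0, 0, 0.4], [-0.45, -0.1, -1.4, 0, 0, 0, 0.4], [-0.5, -0.1, -1.8, 0, 0, 0, 0.4], [-0.55, -0.1, -2.2, 0, 0, 0, 0.4], [-0.55, -0.1, -2.2, 0, 0, 0, 0.4]])

```text
time_s: 30.4
position: [0.5281, -0.0203, 0.017]
tcp_rot: [-0.102, 0.975, 0.018, 0.197]
contact_force: [-2.6, -1.0, 3.3]
grip_width: 0.059
finger_force: 45.7
```

send_rows(commands=[[0, 0, -0.4, 0, 0, 0, 0.4], [-0.05, 0, -0.7, 0, 0, 0, 0.4], [-0.05, 0, -0.9, 0, 0, 0, 0.4], [-0.05, 0, -1.1, 0, 0, 0, 0.4], [-0.05, 0, -1.1, 0, 0, 0, 0.4]])

```text
time_s: 31.02
position: [0.527, -0.0199, 0.0053]
tcp_rot: [-0.102, 0.975, 0.018, 0.197]
contact_force: [-3.2, -2.5, 3.5]
grip_width: 0.0592
finger_force: 45.8
```

send_rows(commands=[[0, 0, -0.2, 0, 0, 0, 0.4], [0, 0, -0.4, 0, 0, 0, 0.4], [0, 0, -0.4, 0, 0, 0, 0.4]])

```text
time_s: 31.4
position: [0.5268, -0.0198, 0.0012]
tcp_rot: [-0.102, 0.975, 0.018, 0.197]
contact_force: [-2.3, -1.1, 4.1]
grip_width: 0.0594
finger_force: 45.9
```

send_rows(commands=[[0, 0, -0.15, 0, 0, 0, 0.4], [0, 0, -0.3, 0, 0, 0, 0.4], [0, 0, -0.3, 0, 0, 0, 0.4]])

```text
time_s: 31.78
position: [0.5269, -0.0197, -0.0015]
tcp_rot: [-0.102, 0.975, 0.018, 0.197]
contact_force: [-4.6, -1.1, 6.0]
grip_width: 0.0593
finger_force: 47.8
```

send_rows(commands=[[0, 0, 0, 0, 0, 0, 0.75], [0, 0, 0, 0, 0, 0, 0.9], [0, 0, 0, 0, 0, 0, 1], [0, 0, 0.3, 0, 0, 0, 1], [-1, -0.2, 3, 0, 0, 0, 1], [-2, -0.4, 7, 0, 0, 0, 1], [-3, -0.6, 12, -0.03, 0.15, 0, 1], [-3, -0.6, 16, -0.06, 0.3, 0, 1], [-3, 3, 18, -0.08, 0.38, 0, 1], [-3, 8, 18, -0.08, 0.38, 0, 1]])

```text
time_s: 33.02
position: [0.5016, 0.0609, 0.1826]
tcp_rot: [-0.104, 0.995, -0.002, 0.008]
contact_force: [0.3, 0.7, -1.1]
grip_width: 0.0852
finger_force: 0.0
```

```bash
python3 - <<'E'
from arc import *
st=sensors.get_state();print(st["position"],st["joints"])
s,t=cams.get_image("scene"),cams.get_image("top")
W=([0,0,140],[180,70,255])
for d,roi in((s,(235,180,310,232)),(t,(300,160,365,235))):
    ct,a,A=blob(d,roi,*W);h=cv2.convexHull(ct)
    Q=np.array([onz(d,p[0],.016)[:2] for p in h.astype(float)])*1000
    print(a,A,cv2.minAreaRect(Q.astype(np.float32)))
    print(cv2.approxPolyDP(h,2,True).reshape(-1,2).tolist())
ct,a,A=blob(t,(215,180,240,205),[35,60,0],[95,255,255]);print("peb",a,A,onz(t,a,.009))
E
```

```text
[0.5016 0.0609 0.1826] [-0.0033  0.243  -0.2341  1.077  -0.0023 -0.2112]
[294.7349 213.5939] 483.5 ((562.5670166015625, -22.322406768798828), (111.33880615234375, 76.9607162475586), 11.860544204711914)
[[277, 212], [286, 202], [307, 208], [309, 226], [279, 217]]
[333.5239 191.383 ] 557.0 ((567.196044921875, -10.66769790649414), (125.3191146850586, 60.72855758666992), 11.198660850524902)
[[336, 168], [344, 208], [325, 212], [323, 206], [326, 169]]
peb [226.3644 192.5   ] 59.0 [0.5611 0.2929 0.009 ]
```

```bash
python3 - <<'E'
from arc import *
Q=np.radians(101.5);st=sensors.get_state()
for z in(.15,.06,.004):
    q,f=ik(np.array([.5605,.2925,z]),pose_R(0,Q),st["joints"]);print(q,abs(f).max());delta((.5605,.2925,z),0,Q)
E
```

```text
[ 0.3808  0.525   0.1004  1.1462 -0.0002 -1.3907] 2.886579864025407e-14
[ 6.24 22.85 -2.95] [-0.01   0.01   1.556]
[ 0.3808  0.5863 -0.0393  0.9452 -0.0002 -1.3907] 1.3230179498553382e-13
[  6.24  22.85 -11.95] [-0.01   0.01   1.556]
[ 0.3808  0.6402 -0.1036  0.827  -0.0002 -1.3907] 1.8378329677817987e-13
[  6.24  22.85 -17.55] [-0.01   0.01   1.556]
```

send_rows(commands=[[1, 3, 0, 0, 0, 0.18, 1], [2, 6, 0, 0, 0, 0.36, 1], [3, 9, 0, 0, 0, 0.54, 1], [4, 12, 0, 0, 0, 0.72, 1], [5, 15, 0, 0, 0, 0.9, 1], [6, 18, 0, 0, 0, 1.08, 1], [6.2, 21, -1, 0, 0, 1.26, 1], [6.2, 22.8, -3, -0.01, 0.01, 1.44, 1], [6.2, 22.8, -5, -0.01, 0.01, 1.556, 1], [6.2, 22.8, -5, -0.01, 0.01, 1.556, 1]])

```text
time_s: 34.38
position: [0.5572, 0.287, 0.1262]
tcp_rot: [0.772, -0.636, 0.001, 0.003]
contact_force: [-0.6, -1.0, -0.8]
grip_width: 0.0855
finger_force: 0.0
```

send_rows(commands=[[0, 0, 0, 0, 0, 0, 1], [0, 0, 0, 0, 0, 0, 1]])

```text
time_s: 34.62
position: [0.5598, 0.2879, 0.1297]
tcp_rot: [0.772, -0.636, 0.002, -0.001]
contact_force: [-0.3, -0.5, 0.5]
grip_width: 0.0854
finger_force: 0.0
```

```bash
python3 - <<'E'
from arc import *
Q=np.radians(101.5)
delta((.5605,.2925,.05),0,Q)
s,t=cams.get_image("scene"),cams.get_image("top")
ct,a,A=blob(t,(300,155,375,235),[0,0,140],[180,70,255]);h=cv2.convexHull(ct)
X=np.array([onz(t,p[0],.016)[:2] for p in h.astype(float)])*1000
print(a,A,onz(t,a,.013),cv2.minAreaRect(X.astype(np.float32)),cv2.approxPolyDP(h,2,True).reshape(-1,2).tolist())
# hollow seen: dark-ish lines; check scene left/near corner heights via two views
cs,b,B=blob(s,(265,190,308,230),[0,0,140],[180,70,255]);print(cv2.approxPolyDP(cv2.convexHull(cs),2,True).reshape(-1,2).tolist())
c=cv2.boxPoints(cv2.minAreaRect(X.astype(np.float32)))/1000
print(c)
for k in c: print([proj(s,np.r_[k,z]).round(1) for z in(.016,.026)])
E
```

```text
[ 0.07  0.46 -7.97] [0.002 0.004 0.008]
[330.3045 190.0278] 833.5 [ 0.5669 -0.0105  0.013 ] ((567.13671875, -10.509590148925781), (125.34466552734375, 60.75528335571289), 11.37992000579834) [[336, 168], [344, 208], [325, 212], [316, 172]]
[[277, 212], [286, 202], [307, 208], [307, 226], [279, 217]]
[[ 0.4997  0.0069]
 [ 0.5117 -0.0527]
 [ 0.6346 -0.0279]
 [ 0.6226  0.0316]]
[array([286.8, 201. ]), array([286.8, 198.3])]
[array([276.8, 211.7]), array([276.7, 209. ])]
[array([315.8, 224.3]), array([315.9, 221.4])]
[array([324.8, 212.6]), array([324.9, 209.9])]
```

The dish lies flat: its robot-side corners match z = 16 mm in both views. Its centre is (0.567,-0.0105). Now the pebble.

send_rows(commands=[[0.1, 0.4, -4, 0, 0, 0, 1], [0.1, 0.4, -8, 0, 0, 0, 1], [0.1, 0.4, -11, 0, 0, 0, 1], [0.1, 0.4, -12.4, 0, 0, 0, 1], [0.1, 0.4, -12.4, 0, 0, 0, 1], [0.1, 0.4, -12.4, 0, 0, 0, 1], [0.1, 0.4, -12.4, 0, 0, 0, 1]])

```text
time_s: 35.6
position: [0.5613, 0.2927, 0.0061]
tcp_rot: [0.772, -0.635, 0.002, -0.001]
contact_force: [-0.5, -0.7, 0.5]
grip_width: 0.0854
finger_force: 0.0
```

send_rows(commands=[[0, 0, -0.15, 0, 0, 0, 0.6], [0, 0, -0.15, 0, 0, 0, 0.3], [0, 0, -0.15, 0, 0, 0, 0.1], [0, 0, -0.15, 0, 0, 0, 0.1], [0, 0, -0.15, 0, 0, 0, 0.1], [0, 0, -0.15, 0, 0, 0, 0.1], [0, 0, -0.15, 0, 0, 0, 0.1], [0, 0, -0.15, 0, 0, 0, 0.1]], force=25)

```text
time_s: 36.6
position: [0.56, 0.2922, 0.0031]
tcp_rot: [0.772, -0.635, 0.002, 0.0]
contact_force: [-0.7, -0.2, 1.8]
grip_width: 0.0279
finger_force: 24.6
```

send_rows(commands=[[0, 0, 3, 0, 0, 0, 0.1], [0, 0, 7, 0, 0, 0, 0.1], [0, -3, 9, 0, 0, 0, 0.1], [0.2, -8, 9, 0, 0, 0, 0.1], [0.3, -13, 9, 0, 0, 0, 0.1], [0.5, -18, 9, 0, 0, 0, 0.1], [0.6, -23, 9, 0, 0, 0, 0.1], [0.7, -27, 9, 0, 0, 0, 0.1], [0.7, -30.3, 8, 0, 0, 0, 0.1], [0.7, -30.3, 6, 0, 0, 0, 0.1]])

```text
time_s: 37.85
position: [0.5681, -0.0135, 0.0633]
tcp_rot: [0.771, -0.637, 0.003, -0.0]
contact_force: [-0.7, 0.5, -0.3]
grip_width: 0.028
finger_force: 24.9
```

send_rows(commands=[[0, 0, 0, 0, 0, 0, 0.1], [0, 0, 0, 0, 0, 0, 0.1], [0, 0, 0, 0, 0, 0, 0.1]])

```text
time_s: 38.22
position: [0.5676, -0.0104, 0.0637]
tcp_rot: [0.773, -0.635, 0.002, -0.0]
contact_force: [-0.2, 0.6, 0.1]
grip_width: 0.028
finger_force: 24.8
```

```bash
python3 - <<'E'
from arc import *
delta((.567,-.0105,.012),0,np.radians(101.4))
s=cams.get_image("scene");cs,b,B=blob(s,(270,150,330,215),[35,60,0],[95,255,255]);print(b,B,proj(s,sensors.get_state()["position"]+[0,0,.006]))
E
```

```text
[-0.06 -0.01 -5.17] [0.003 0.003 0.003]
[299.5537 196.9774] 29.5 [301.1261 197.036 ]
```

Pebble in the hand and centred over the hollow. I lower it.

send_rows(commands=[[0, 0, -2, 0, 0, 0, 0.1], [0, 0, -3.5, 0, 0, 0, 0.1], [0, 0, -4.3, 0, 0, 0, 0.1], [0, 0, -4.8, 0, 0, 0, 0.1], [0, 0, -5.1, 0, 0, 0, 0.1], [0, 0, -5.3, 0, 0, 0, 0.1], [0, 0, -5.3, 0, 0, 0, 0.1]])

```text
time_s: 39.15
position: [0.5672, -0.0109, 0.0109]
tcp_rot: [0.772, -0.635, 0.002, 0.0]
contact_force: [-1.0, 0.1, 5.7]
grip_width: 0.0283
finger_force: 25.2
```

send_rows(commands=[[0, 0, 0.05, 0, 0, 0, 0.42], [0, 0, 0.05, 0, 0, 0, 0.45], [0, 0, 0.05, 0, 0, 0, 0.45], [0, 0, 0.5, 0, 0, 0, 0.45], [0, 0, 2, 0, 0, 0, 0.45], [0, 0, 6, 0, 0, 0, 0.45], [0, 0, 12, 0, 0, 0, 0.45], [-5, 5, 15, 0, 0, 0, 0.45], [-10, 11, 15, 0, 0, 0, 0.45], [-12, 16, 15, 0, 0, 0, 0.45]])

```text
time_s: 40.4
position: [0.4554, 0.1332, 0.1615]
tcp_rot: [0.772, -0.636, 0.002, -0.001]
contact_force: [1.0, 0.2, 0.7]
grip_width: 0.0387
finger_force: 0.0
```

send_rows(commands=[[0, 2, 0, 0, 0, 0, 0.45], [0, 2, 0, 0, 0, 0, 0.45], [0, 2, 0, 0, 0, 0, 0.45]])

```text
time_s: 40.78
position: [0.4565, 0.1518, 0.1601]
tcp_rot: [0.772, -0.635, 0.002, 0.0]
contact_force: [-0.2, -0.4, -0.8]
grip_width: 0.0386
finger_force: 0.0
```

```bash
python3 - <<'E'
from arc import *
s,t=cams.get_image("scene"),cams.get_image("top")
G=([35,60,0],[95,255,255])
_,a,A=blob(t,(300,155,375,235),*G);_,b,B=blob(s,(270,180,330,225),*G)
print(a,A,b,B,tri(t,a,s,b),onz(t,a,.017))
ct,a,A=blob(t,(300,155,375,235),[0,0,140],[180,70,255])
X=np.array([onz(t,p[0],.016)[:2] for p in ct.astype(float)])*1000
print(cv2.minAreaRect(X.astype(np.float32)))
E
```

```text
[330.244  189.3368] 48.5 [300.6667 212.2624] 23.5 (array([ 0.5679, -0.0108,  0.0164]), np.float64(0.0015668493391098686)) [ 0.5684 -0.0103  0.017 ]
((567.13671875, -10.509590148925781), (125.34466552734375, 60.75528335571289), 11.37992000579834)
```

The pebble is centred in the hollow at z ≈ 17 mm and the dish has not moved.

```bash
python3 -c "
from bench import ctrl
print(ctrl.finish_job())"
```

```text
the job is handed in; nothing more can be done
None
```

The job is handed in; the verdict was not shown. By my camera measurements the dish lies flat with its hollow up, having been tipped against the splashback and lowered in the fingers, and the pebble rests centred in it; a first attempt swung the dish over the splashback, a misplaced grasp nudged it slightly, I did not re-measure the other things on the bench, and I viewed 11 pictures, one over the limit of 10.

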